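Roll-test handle blanks and set the rework counter

TASK

Sort the chisel-handle blanks in the rack by the ramp: laid across the slope near the top and let go, the round ones roll down into the hooded catch tray at the foot, where they stay; those with flats do not roll, and go into the open rework tray. Only when all are sorted, turn the counter dial until the number of blanks in the rework tray stands in the middle of its window, and leave the carved panel, mallet and chisel as they lie.

Things in the scene. Friction and masses are not known exactly. Their poses are not given: they have to be found in the camera images.
- blank_a_mid (a point): centre of one wooden chisel-handle blank, plain pale wood, 100 mm long and 30 mm thick, 35 to 70 g; its x axis is its long axis. It is either turned round or has flats planed along its length (four or six, 30 mm across flats); try it on the ramp to find out. Some blanks may be absent (None from the start)
- blank_b_mid (a point): centre of one wooden chisel-handle blank, plain pale wood, 100 mm long and 30 mm thick, 35 to 70 g; its x axis is its long axis. It is either turned round or has flats planed along its length (four or six, 30 mm across flats); try it on the ramp to find out. Some blanks may be absent (None from the start)
- blank_c_mid (a point): centre of one wooden chisel-handle blank, plain pale wood, 100 mm long and 30 mm thick, 35 to 70 g; its x axis is its long axis. It is either turned round or has flats planed along its length (four or six, 30 mm across flats); try it on the ramp to find out. Some blanks may be absent (None from the start)
- blank_d_mid (a point): centre of one wooden chisel-handle blank, plain pale wood, 100 mm long and 30 mm thick, 35 to 70 g; its x axis is its long axis. It is either turned round or has flats planed along its length (four or six, 30 mm across flats); try it on the ramp to find out. Some blanks may be absent (None from the start)
- blank_e_mid (a point): centre of one wooden chisel-handle blank, plain pale wood, 100 mm long and 30 mm thick, 35 to 70 g; its x axis is its long axis. It is either turned round or has flats planed along its length (four or six, 30 mm across flats); try it on the ramp to find out. Some blanks may be absent (None from the start)
- blank_f_mid (a point): centre of one wooden chisel-handle blank, plain pale wood, 100 mm long and 30 mm thick, 35 to 70 g; its x axis is its long axis. It is either turned round or has flats planed along its length (four or six, 30 mm across flats); try it on the ramp to find out. Some blanks may be absent (None from the start)
- rack: fixed plywood rack board 260 x 260 mm, 8 mm thick; origin at the centre of its underside. Blanks start with their long axes along its y axis, in three rows (x = -90, 0, 90 mm) of two (y about -65, 65 mm), lying on the board (centres 23 mm above the bench) between strips 6 mm high and 34 mm apart that keep them from rolling
- rim: fixed low rim of wooden battens 20 mm wide and 10 mm high round the working area of the bench, 245 mm either way in x and 460 mm in y (batten centre lines) from its origin on the bench; stops stray blanks
- ramp: fixed wooden test ramp; origin on the bench under it, +x points downhill. The straight sloping surface runs from x = -160 mm (40 mm above the bench) down to x = 60 mm (18 mm above it), 5.7 degrees, 128 mm wide between side strips that stand about 14 mm above it. It opens straight into the catch tray at its foot
- ramp_start (a point): mid-width point on the sloping surface near its top, 110 mm uphill of the ramp's origin, 35 mm above the bench. A round blank laid across the ramp here (long axis along the ramp's y axis) rolls down into the catch tray in about a second once let go close to the surface and clear of the fingers; one with flats stays or slides a little
- catch (a point): centre of the catch tray's floor, 132 mm downhill of the ramp's origin, 6 mm above the bench. The tray reaches from x = 66 to 198 mm of the ramp and is 128 mm wide, with walls 62 mm high and a hood of wooden slats (underside 62 mm above the bench) from x = 78 mm on, so blanks get in only by coming down the ramp
- tray: fixed open rework tray of pale wood, 170 x 135 mm outside (x, y), walls 6 mm thick and 40 mm high, inner floor 6 mm above the bench; origin at the centre of its underside
- dial: fixed counter dial: square steel housing 120 x 120 mm, top cover 39 mm above the bench, with a 21 x 20 mm window in the cover, centred 40 mm from the middle on the housing's +x side; origin at the centre of its underside, z up. Under the cover a black drum carries the white numbers 0 to 7
- dial_grip (a point): point on the dial's turning axis inside its wooden knob, 70 mm above the bench. The knob is an upright bar 50 mm long, 14 mm thick, standing from 48 to 86 mm above the bench; the point turns with the knob, and the point's x axis runs along the bar
- drum (a joint): turn of the knob and drum in rad, growing anticlockwise seen from above; the number n stands centred in the window at 0.6 n (0 at 0, 1 at 0.6, 2 at 1.2 ... 7 at 4.2); stops at -0.15 and 4.5; it stays where it is left (needs about 0.06 N m to turn). At 0 the bar of the knob lies along the housing's x axis
- panel: bystander: carved wooden panel 76 x 150 x 22 mm lying between the rack and the far rim; origin under its centre
- mallet: bystander: carver's wooden mallet lying at the right of the bench, outside the rim, head 55 x 110 x 55 mm, 265 mm long; origin on its underside near the junction of head and handle
- chisel: bystander: chisel with wooden handle lying beside the rack outside the rim, 210 mm long; origin on its underside near the middle
Not all that is in view belongs to the job. What is shaped like the part that bears blank_f_mid but purple is not meant.

How it is judged:
By the outcome, as a careful person would: the job done as asked, in the order asked, and still so for the second after the job is handed in, with the robot touching nothing.
Of blank_a, blank_b, blank_c, blank_d, blank_e, blank_f only 4 to 6 are there at a start; the rules pass over those that are not, and their reading is None.
At some moment in a run one of blank_a, blank_b, blank_c, blank_d, blank_e, blank_f may be knocked a few centimetres aside while the robot is not near it.
Once in a run the grip may slacken for a moment while it holds something.
It also fails if it takes over 210 s, if anything falls off the work surface, if the arm or the gripper's body presses on something with over 40 N, if the wrist force passes 120 N, or if a joint passes its speed limit or range.

ROBOT

A 7-joint arm with a two-finger parallel gripper is mounted at the origin on the work surface. World frame = base frame: x ahead of the robot, y to its left, z up, the work surface at z = 0. Lengths are in mm, angles in rad, forces in N, time in s.
With the tool pointing down it reaches from about 425 to 950 mm from the base axis. Payload 4.7 kg.
Tool frame: the origin (TCP) lies at the very end of the fingers, on their centre line; the grasp point (between the pads) lies behind it (grip_depth is the y of the grasp point in the tool frame, in mm); y points along the fingers, z is the direction in which the jaws open and shut, and the axes are right-handed (so a half turn about y gives the same grasp; the last joint's range is limited). The gripper opens to 85 mm and grips with 20 to 120 N. Pads are 22 mm wide; open, the fingers measure 114 mm over their backs; the gripper's body (76 mm by 85 mm) begins 54 mm behind the grasp point. The pads swing forward as they close: fully open they stand 13 mm farther back than shut.
Start: joints at [-1.239, 0.469, -0.049, 1.532, 0.024, 1.141, -0.082], TCP at [238.251, 631.573, 231.335] pointing down, gripper open.
Joint ranges: [-2.59, 2.59], [-0.33, 1.99], [-1.39, 1.29], [0.1, 2.45], [-1.04, 4.18], [0.21, 1.99], [-2.66, 2.66]. Speed limits (rad/s): [2.57, 2.57, 3.14, 3.14, 3.14, 3.14, 3.14].

INTERFACE

Orientations are given as a unit quaternion [x, y, z, w].
In Python, from workcell import * gives the robot as it stands. The module is installed in compiled form; this text tells all that it offers.
- The arm moves only by the tool apply_moves, never from a script. Its argument "series" is a list of rows, each a list of 3 entries, a list of its own where there are three numbers: the finger opening in cm, from 0 to 8.54, then the shift along the world's x, y, z in cm, then the turn about the world's z in degrees. A call has 1 to 10 rows; each row is the pose to reach, as a shift and turn from the pose measured when the call began; what a row does not reach only later rows make up. A row lasts 1/12 s, in which the tool goes at most 41.7 mm and 7.16 degrees, less where a joint would pass 70% of its speed; a pose out of reach is approached as far as the arm can. A call with a gripper value outside its range is refused whole. The fingers move at their own pace and stop on an object; "newtons" is the grip in N (left out, the last holds). Time passes only in rows, so rows that repeat a pose let the fingers close. It gives the time, the measured TCP pose, the force and the opening at its end, in the units of the state.
- get_obs(): the state, without advancing time (a new reading comes with each control period).
- capture(name): name is "scene" or "top"; returns the picture (480x640x3 uint8, red, green, blue); there is no depth.
- calibration(name): a dict with "fx", "fy", "cx", "cy" (pixels), "distortion" ([k1, k2, p1, p2, k3] as OpenCV has them; the pictures are not rectified), "eye" and "rotation" of the camera in the world. Camera axes: x right, y down, z forward; pixel columns grow to the right and rows downward; lengths in mm; the calibration is good to about 2 mm. A picture is of the moment at which its call begins. calibration takes no time and is no camera call.
- job_done(): hands the job in, once; it reports no verdict.
The state is a dict: "clock": time; "q": joint angles; "qvel": joint speeds; "effort": joint torques, N m; "ee_pos": TCP position; "tool_rot": TCP orientation; "wrist_force": force on the tool from outside, world axes, zero at the start; "torque": the same for the moment, N m; "grip_width": finger opening in mm.
Only numpy, scipy, OpenCV 4.12 (cv2) and the standard library are available. Lean on these libraries where they do the work, as an engineer would, in place of code of your own. Each camera call takes 0.05 s, during which the arm holds its last target. There are 200 camera calls.

## Working session

There is one attempt and no reset: what is moved stays moved. The work goes in short steps, Python scripts to look and compute and a tool call to move; the robot and the scene stay as the last step left them, time stands still between calls to the robot, and variables do not carry over. Pictures are saved under pics/ and viewed, about 12 in all and at most 16, crops included, and the job is handed in when it is done.

Besides the shell and the picture viewer there is one more tool, called after "Emit:" as a command line: name --argument value ..., lists and objects as JSON in quotes. apply_moves: Moves the arm, as the interface text tells. Its arguments: {"type":"object","properties":{"series":{"type":"array","items":{"type":"array"}},"newtons":{"type":"number"}},"required":["series"]}

```bash
mkdir -p pics; cat > h.py <<'E'
from workcell import *
import numpy as np, cv2
def snap(n,f):
    im=capture(n); cv2.imwrite(f'pics/{f}.png',im[:,:,::-1]); return im
def K(c): return np.array([[c['fx'],0,c['cx']],[0,c['fy'],c['cy']],[0,0,1.]])
def RT(c):
    R=np.array(c['rotation'],float)
    if R.shape!=(3,3):
        from scipy.spatial.transform import Rotation
        R=Rotation.from_quat(R).as_matrix()
    return R,np.array(c['eye'],float)
def px2w(n,uv,z):
    c=calibration(n); R,e=RT(c)
    p=cv2.undistortPoints(np.array(uv,float).reshape(-1,1,2),K(c),np.array(c['distortion'])).reshape(-1,2)
    d=np.c_[p,np.ones(len(p))]@R.T
    return e+d*((z-e[2])/d[:,2])[:,None]
def w2px(n,P):
    c=calibration(n); R,e=RT(c)
    r=R.T
    return cv2.projectPoints(np.array(P,float).reshape(-1,1,3),cv2.Rodrigues(r)[0],-r@e,K(c),np.array(c['distortion']))[0].reshape(-1,2)
E
python3 - <<'E'
from h import *
o=get_obs(); print(o)
for n in('scene','top'):
    print(calibration(n)); snap(n,n+'0')
E
```

```text
{'clock': 0.0, 'q': array([-1.23894495,  0.46945945, -0.04860498,  1.53370036,  0.02409144,
        1.14099877, -0.08231762]), 'qvel': array([-4.81050682e-04, -5.04529195e-04,  1.18245010e-04, -2.02746364e-05,
        1.11545658e-03,  6.33508978e-04, -4.94898745e-04]), 'effort': array([ 1.71267569e-03, -5.10304284e+01, -4.60093108e-02, -2.37709647e+01,
        1.07599024e-02,  7.61198433e-03, -3.93469747e-06]), 'ee_pos': array([238.03416593, 631.00706843, 230.2465831 ]), 'tool_rot': array([ 0.69632826, -0.12695193,  0.12674312, -0.69494341]), 'wrist_force': array([-0.0287196 , -0.05913379,  0.10243429]), 'torque': array([-0.02168917, -0.01057996,  0.02620489]), 'grip_width': 85.41621300130072}
{'fx': 481.5865782590593, 'fy': 481.5865782590593, 'cx': 314.469018409942, 'cy': 247.41481360029454, 'distortion': array([-0.03991519,  0.        ,  0.        ,  0.        ,  0.        ]), 'eye': array([1278.94266276,  787.54735854,  772.14507024]), 'rotation': array([ 0.35829463,  0.79595237, -0.44687233, -0.19593343])}
{'fx': 576.0482854747049, 'fy': 576.0482854747049, 'cx': 325.1716503647474, 'cy': 232.89016946756868, 'distortion': array([-0.18483983,  0.        ,  0.        ,  0.        ,  0.        ]), 'eye': array([ 263.16077639,   31.00519921, 1708.90304567]), 'rotation': array([-0.69805308,  0.71359749, -0.04005826,  0.04354136])}
```

View pics/top0.png

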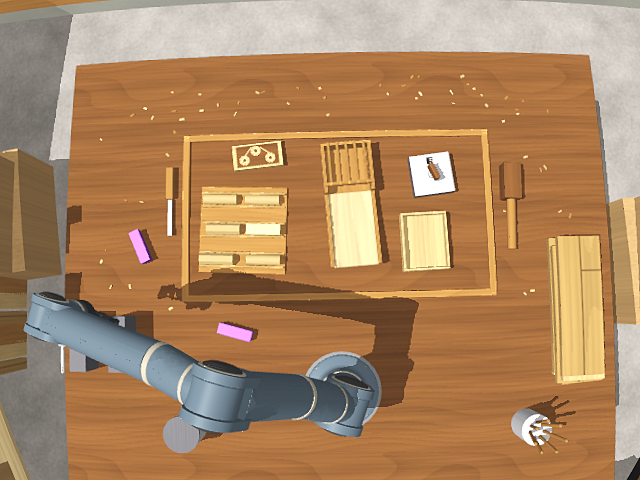

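View pics/scene0.png

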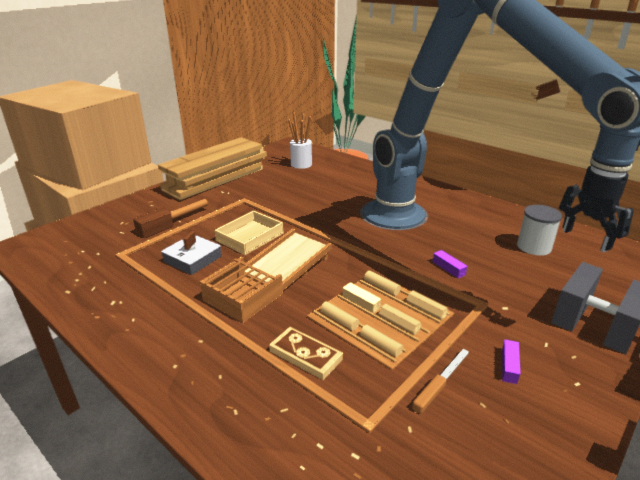

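Both views show six pale blanks in the rack, at about (219,199), (262,200), (222,228), (264,229), (218,259) and (263,259) in the top view. The two purple bars at (140,246) and (236,331) have a similar shape but are decoys. The ramp is at (352,205), with its hooded catch at the upper end. The tray is at (425,241) and the dial at (432,173). I'll check these in one close crop.

```bash
python3 - <<'E'
from h import *
im=cv2.imread('pics/top0.png')[125:300,175:500]
cv2.imwrite('pics/c1.png',cv2.resize(im,None,fx=2.46,fy=2.46,interpolation=cv2.INTER_CUBIC))
E
```

```text
(no output)
```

View pics/c1.png

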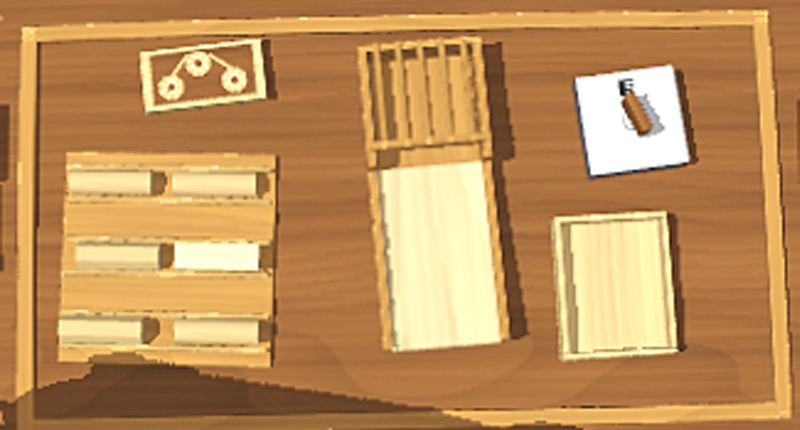

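The crop shows the six blanks between their strips, the ramp with its low open end at the hood, the open tray, and the dial with its knob. I'll measure the poses from the corners.

```bash
python3 - <<'E'
from h import *
f=lambda L:np.array(L,float)/2.46+[175,125]
def show(n,L,z):
    p=px2w('top',f(L),z)
    print(n,p[:,:2].round(0).tolist())
    return p
def box(n,L,z):
    p=show(n,L,z); tl,tr,br,bl=p
    up=(tl+tr-bl-br)/2; le=(tl+bl-tr-br)/2
    print('  c',p.mean(0).round(1),'up len',np.linalg.norm(up).round(0),'yaw',np.degrees(np.arctan2(up[1],up[0])).round(1),'left len',np.linalg.norm(le).round(0),'yaw',np.degrees(np.arctan2(-le[0],le[1])).round(1))
box('rack',[(67,153),(276,155),(272,366),(58,360)],8)
box('tray',[(553,217),(667,211),(679,353),(561,359)],40)
box('dial',[(574,78),(674,66),(690,162),(590,177)],39)
show('ramp top corners',[(388,351),(503,341)],40)
show('ramp foot',[(381,167),(490,160)],19)
show('hood',[(359,47),(481,39)],68)
show('hood low',[(369,152),(492,144)],68)
show('panel',[(140,53),(262,39),(268,99),(147,112)],22)
show('knob',[(625,92),(645,132)],86)
show('blanks',[(110,182),(215,183),(120,255),(217,256),(103,329),(218,331)],30)
E
```

```text
rack [[613.0, 407.0], [604.0, 148.0], [346.0, 157.0], [358.0, 417.0]]
  c [480.5 282.5   8. ] up len 256.0 yaw -2.1 left len 260.0 yaw -2.4
tray [[515.0, -183.0], [519.0, -321.0], [349.0, -328.0], [345.0, -187.0]]
  c [ 432.  -254.9   40. ] up len 170.0 yaw 1.7 left len 140.0 yaw 1.6
dial [[685.0, -216.0], [698.0, -340.0], [579.0, -353.0], [563.0, -230.0]]
  c [ 631.3 -284.7   39. ] up len 122.0 yaw 6.4 left len 124.0 yaw 6.8
ramp top corners [[360.0, 17.0], [368.0, -119.0]]
ramp foot [[584.0, 21.0], [590.0, -112.0]]
hood [[721.0, 44.0], [728.0, -102.0]]
hood low [[593.0, 35.0], [599.0, -111.0]]
panel [[734.0, 314.0], [747.0, 163.0], [671.0, 156.0], [659.0, 305.0]]
knob [[655.0, -269.0], [607.0, -290.0]]
blanks [[572.0, 349.0], [567.0, 221.0], [482.0, 337.0], [478.0, 219.0], [393.0, 357.0], [388.0, 219.0]]
```

```bash
cat >> h.py <<'E'
from scipy.spatial.transform import Rotation as Ro
def st():
    o=get_obs(); R=Ro.from_quat(o['tool_rot']).as_matrix()
    z=R[:,2]; print('t',round(o['clock'],2),'p',o['ee_pos'].round(1),'yfing',R[:,1].round(3),'jawyaw',np.degrees(np.arctan2(z[1],z[0])).round(1),'grip',round(o['grip_width'],1),'F',o['wrist_force'].round(1),'q',o['q'].round(2))
    return o
E
python3 - <<'E'
import workcell
print([n for n in dir(workcell) if not n.startswith('_')])
from h import *
st(); print(globals().get('grip_depth'))
E
```

```text
['IKError', 'calibration', 'capture', 'get_obs', 'grip_depth', 'job_done']
t 0.1 p [238.1 631.  230.3] yfing [-0.001 -0.002 -1.   ] jawyaw 69.3 grip 85.5 F [-0.8  0.9 -0.3] q [-1.24  0.47 -0.05  1.53  0.02  1.14 -0.08]
-18.700000000000003
```

The jaw must turn −71.5° to close along the rack's x axis. I'll go above the far-left blank at (572,349).

Emit:
apply_moves --series '[[8.5,[33.4,-28.2,-10],-71.5],[8.5,[33.4,-28.2,-10],-71.5],[8.5,[33.4,-28.2,-10],-71.5],[8.5,[33.4,-28.2,-10],-71.5],[8.5,[33.4,-28.2,-10],-71.5],[8.5,[33.4,-28.2,-10],-71.5],[8.5,[33.4,-28.2,-10],-71.5],[8.5,[33.4,-28.2,-10],-71.5],[8.5,[33.4,-28.2,-10],-71.5],[8.5,[33.4,-28.2,-10],-71.5]]' --newtons 30

```text
clock: 0.93
ee_pos: [549.1, 367.7, 136.9]
tool_rot: [-0.49, 0.511, -0.51, 0.488]
wrist_force: [0.2, 0.5, -0.1]
grip_width: 85.3
```

Emit:
apply_moves --series '[[6,[2.3,-1.9,-1.7],-1.5],[6,[2.3,-1.9,-3.7],-1.5],[6,[2.3,-1.9,-4.7],-1.5],[6,[2.3,-1.9,-4.7],-1.5],[6,[2.3,-1.9,-4.7],-1.5]]'

```text
clock: 1.35
ee_pos: [570.4, 350.4, 89.2]
tool_rot: [-0.484, 0.518, -0.515, 0.482]
wrist_force: [0.0, 0.2, 0.2]
grip_width: 59.5
```

```bash
python3 - <<'E'
from h import *
st(); im=snap('scene','s1')
snap('top','t1')
print(w2px('scene',[[572,349,23],[567,221,23],[478,219,23],[572,349,90]]).round(0))
cv2.imwrite('pics/s1c.png',cv2.resize(im[220:380,290:480,::-1],None,fx=3.5,fy=3.5,interpolation=cv2.INTER_CUBIC))
E
```

```text
t 1.35 p [570.4 350.4  89.2] yfing [-0.005 -0.    -1.   ] jawyaw -3.9 grip 59.5 F [0.  0.2 0.2] q [-0.81  0.61  0.29  1.69 -0.22  0.88 -0.5 ]
[[381. 339.]
 [339. 314.]
 [360. 297.]
 [383. 316.]]
```

View pics/s1c.png

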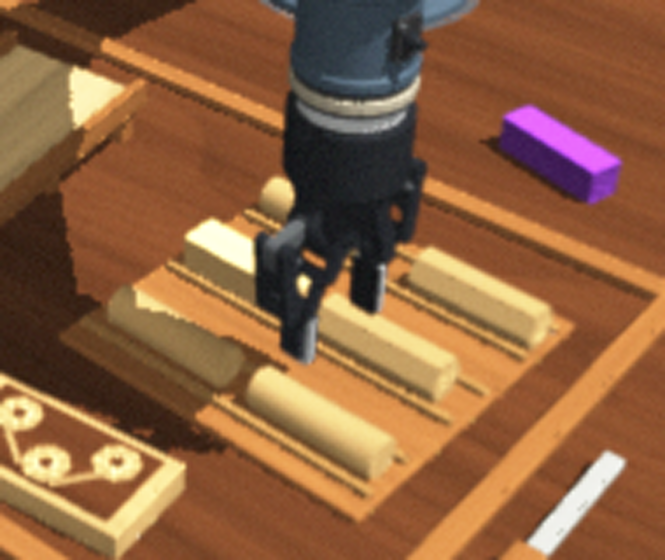

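The gripper hangs over the far-left blank, whose centre at crop (322,422) matches the predicted (318,416). I'll descend and grip.

Emit:
apply_moves --series '[[6,[0.1,-0.1,-3.5],1.7],[6,[0.1,-0.1,-7.2],1.7],[6,[0.1,-0.1,-7.4],1.7],[6,[0.1,-0.1,-7.4],1.7],[2,[0.1,-0.1,-7.4],1.7],[2,[0.1,-0.1,-7.4],1.7],[2,[0.1,-0.1,-7.4],1.7],[2,[0.1,-0.1,-7.4],1.7],[2,[0.1,-0.1,-7.4],1.7],[2,[0.1,-0.1,-7.4],1.7]]'

```text
clock: 2.28
ee_pos: [574.2, 351.0, 19.9]
tool_rot: [-0.489, 0.51, -0.509, 0.492]
wrist_force: [-0.2, 0.0, 6.3]
grip_width: 28.7
```

Emit:
apply_moves --series '[[2,[0,0,4],0],[2,[0,0,8],0],[2,[-14.5,-39.8,9],5.6],[2,[-14.5,-39.8,9],5.6],[2,[-14.5,-39.8,9],5.6],[2,[-14.5,-39.8,9],5.6],[2,[-14.5,-39.8,9],5.6],[2,[-14.5,-39.8,9],5.6],[2,[-14.5,-39.8,9],5.6],[2,[-14.5,-39.8,9],5.6]]'

```text
clock: 3.12
ee_pos: [459.5, 36.2, 108.8]
tool_rot: [-0.513, 0.485, -0.484, 0.517]
wrist_force: [-0.4, 0.5, -0.3]
grip_width: 28.4
```

```bash
python3 -c "
from h import *
st()"
```

```text
t 3.12 p [459.5  36.2 108.8] yfing [ 0.004  0.005 -1.   ] jawyaw 3.5 grip 28.4 F [-0.4  0.5 -0.3] q [-0.44  0.29  0.32  2.17 -0.15  0.7   0.04]
```

Emit:
apply_moves --series '[[2,[-3.05,-8.3,0],0],[2,[-3.05,-8.3,0],0],[2,[-3.05,-8.3,-3],0],[2,[-3.05,-8.3,-5.3],0],[2,[-3.05,-8.3,-6.1],0],[2,[-3.05,-8.3,-6.1],0],[2,[-3.05,-8.3,-6.1],0]]'

```text
clock: 3.7
ee_pos: [429.7, -46.4, 48.3]
tool_rot: [-0.513, 0.485, -0.484, 0.518]
wrist_force: [-0.5, 0.9, 0.4]
grip_width: 28.8
```

```bash
python3 - <<'E'
from h import *
st(); im=snap('scene','s2')
cv2.imwrite('pics/s2c.png',cv2.resize(im[180:330,190:380,::-1],None,fx=3.5,fy=3.5,interpolation=cv2.INTER_CUBIC))
E
```

```text
t 3.7 p [429.7 -46.4  48.3] yfing [ 0.004  0.006 -1.   ] jawyaw 3.5 grip 28.8 F [-0.5  0.9  0.4] q [-0.25  0.37  0.31  2.27 -0.23  0.53  0.31]
```

View pics/s2c.png

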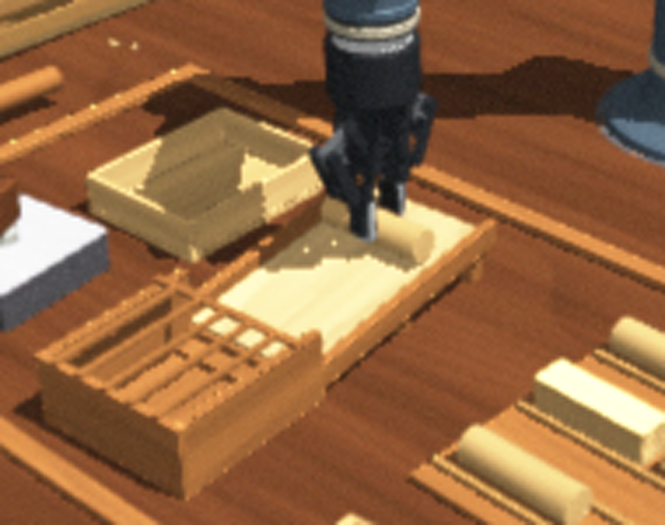

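The picture shows the round blank held level across the ramp top at crop (380,235), just above the surface. I'll release it and back off towards the next blank.

Emit:
apply_moves --series '[[6,[0,0,0],0],[6,[0,0,0],0],[7,[0,0,0],0],[7,[0,0,4],0],[7,[0,0,8],0],[6,[13.7,26.7,8],-5.6],[6,[13.7,26.7,8],-5.6],[6,[13.7,26.7,8],-5.6],[6,[13.7,26.7,8],-5.6],[6,[13.7,26.7,8],-5.6]]'

```text
clock: 4.58
ee_pos: [525.9, 141.3, 129.5]
tool_rot: [0.488, -0.509, 0.509, -0.494]
wrist_force: [0.3, -0.3, 0.0]
grip_width: 59.7
```

Emit:
apply_moves --series '[[6,[3.5,9.3,-2],0],[6,[3.5,9.3,-4],0],[6,[3.5,9.3,-4],0],[6,[3.5,9.3,-4],0]]'

```text
clock: 4.92
ee_pos: [559.9, 241.6, 86.9]
tool_rot: [-0.49, 0.507, -0.506, 0.496]
wrist_force: [-0.1, 0.5, 0.3]
grip_width: 60.3
```

```bash
python3 - <<'E'
from h import *
st(); im=snap('scene','s3'); im2=snap('top','t3')
a=cv2.resize(im[180:330,190:380,::-1],(570,450),interpolation=cv2.INTER_CUBIC)
b=cv2.resize(im2[130:290,310:410,::-1],(225,360),interpolation=cv2.INTER_CUBIC)
c=np.zeros((450,795,3),np.uint8); c[:,:570]=a; c[:360,570:]=b
cv2.imwrite('pics/s3c.png',c)
E
```

```text
t 4.92 p [559.9 241.6  86.9] yfing [ 0.005  0.008 -1.   ] jawyaw -1.5 grip 60.3 F [-0.1  0.5  0.3] q [-0.68  0.53  0.28  1.84 -0.2   0.79 -0.32]
```

View pics/s3c.png

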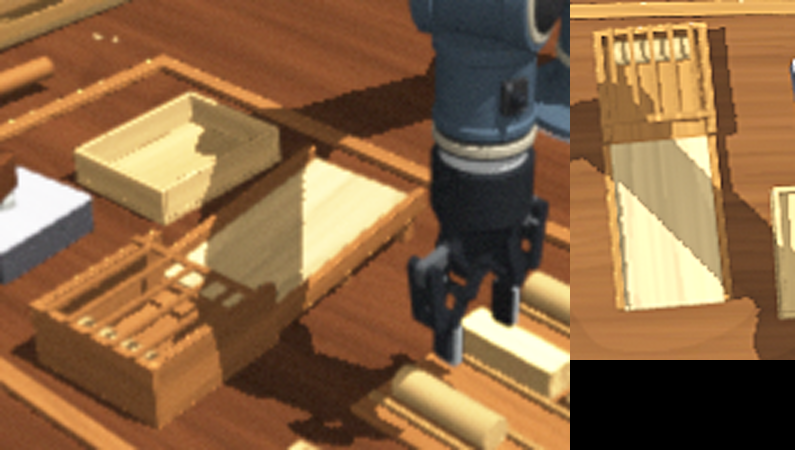

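The round blank has rolled into the catch and shows under the hood slats at about (120,340) in the crop. The ramp is empty. Next is the far-right blank.

Emit:
apply_moves --series '[[6,[0.8,-2.1,0],-0.7],[6,[0.8,-2.1,-3.5],-0.7],[6,[0.8,-2.1,-6.8],-0.7],[6,[0.8,-2.1,-6.8],-0.7],[2,[0.8,-2.1,-6.8],-0.7],[2,[0.8,-2.1,-6.8],-0.7],[2,[0.8,-2.1,-6.8],-0.7],[2,[0.8,-2.1,-6.8],-0.7],[2,[0.8,-2.1,-6.8],-0.7],[2,[0.8,-2.1,-6.8],-0.7]]'

```text
clock: 5.85
ee_pos: [570.0, 214.2, 23.4]
tool_rot: [0.484, -0.51, 0.512, -0.492]
wrist_force: [-1.2, -1.1, 8.1]
grip_width: 28.2
```

The grip looks high on the blank (z 23.4 with 8 N pushing up), so I'll re-grip lower.

Emit:
apply_moves --series '[[6,[0,0,0],0],[6,[0,0,0],0],[6,[0,0,-1.0],0],[6,[0,0,-1.0],0],[6,[0,0,-1.0],0]]'

```text
clock: 6.27
ee_pos: [569.1, 214.1, 12.4]
tool_rot: [0.485, -0.511, 0.512, -0.492]
wrist_force: [-0.5, -0.3, 0.3]
grip_width: 59.9
```

Emit:
apply_moves --series '[[2,[0,0,0],0],[2,[0,0,0],0],[2,[0,0,0],0],[2,[0,0,0],0],[2,[0,0,0],0],[2,[0,0,0],0]]'

```text
clock: 6.77
ee_pos: [569.2, 214.5, 13.9]
tool_rot: [0.485, -0.511, 0.511, -0.492]
wrist_force: [-1.8, -0.3, 9.3]
grip_width: 28.8
```

Emit:
apply_moves --series '[[2,[0,0,4],0],[2,[0,0,8],0],[2,[-14.0,-26.6,9],5.6],[2,[-14.0,-26.6,9],5.6],[2,[-14.0,-26.6,9],5.6],[2,[-14.0,-26.6,9],5.6],[2,[-14.0,-26.6,9],5.6],[2,[-14.0,-26.6,9],5.6],[2,[-14.0,-26.6,9],5.6],[2,[-14.0,-26.6,9],5.6]]'

```text
clock: 7.6
ee_pos: [425.0, -57.0, 103.9]
tool_rot: [-0.508, 0.489, -0.489, 0.513]
wrist_force: [0.3, 0.1, 0.1]
grip_width: 29.3
```

Emit:
apply_moves --series '[[2,[0.4,0.5,-2],0.8],[2,[0.4,0.5,-4.5],0.8],[2,[0.4,0.5,-5.7],0.8],[2,[0.4,0.5,-6.2],0.8],[2,[0.4,0.5,-6.2],0.8],[2,[0.4,0.5,-6.2],0.8]]'

```text
clock: 8.1
ee_pos: [429.4, -51.9, 42.1]
tool_rot: [-0.512, 0.486, -0.485, 0.517]
wrist_force: [0.3, -0.2, 0.2]
grip_width: 28.9
```

```bash
cat >> h.py <<'E'
def look(f,show=False):
    """side-by-side crop of scene + top; numeric ramp/rack change vs start"""
    im=snap('scene','S'+f)[...,::-1]; t=snap('top','T'+f)[...,::-1]
    a=cv2.resize(im[175:375,150:470],(544,340),interpolation=cv2.INTER_CUBIC)
    b=cv2.resize(t[125:300,190:460],(524,340)) 
    c=np.zeros((680,544,3),np.uint8); c[:340]=a; c[340:,:524]=b
    c=cv2.resize(c,(480,600),interpolation=cv2.INTER_AREA)
    cv2.imwrite(f'pics/L{f}.png',c)
E
python3 -c "
from h import *
st()"
```

```text
t 8.1 p [429.4 -51.9  42.1] yfing [ 0.005  0.006 -1.   ] jawyaw 3.3 grip 28.9 F [ 0.3 -0.2  0.2] q [-0.21  0.38  0.29  2.27 -0.23  0.51  0.31]
```

Emit:
apply_moves --series '[[6,[0,0,0],0],[6,[0,0,0],0],[7,[0,0,0],0],[7,[0,0,4],0],[7,[0,0,8],0],[6,[5,27.1,7],-5.4],[6,[5,27.1,6],-5.4],[6,[5,27.1,5],-5.4],[6,[5,27.1,5],-5.4],[6,[5,27.1,5],-5.4]]'

```text
clock: 8.93
ee_pos: [467.1, 153.0, 101.8]
tool_rot: [0.488, -0.509, 0.509, -0.494]
wrist_force: [1.7, -1.2, 0.4]
grip_width: 60.0
```

Emit:
apply_moves --series '[[6,[0.5,8,0],0],[6,[0.5,8,0],0],[6,[0.5,8,0],0],[6,[0.5,8,0],0],[6,[0.5,8,0],0]]'

```text
clock: 9.35
ee_pos: [471.9, 232.5, 101.9]
tool_rot: [0.488, -0.509, 0.509, -0.494]
wrist_force: [0.3, -0.5, 0.2]
grip_width: 60.0
```

```bash
python3 -c "
from h import *
st();look('3')"
```

```text
t 9.35 p [471.9 232.5 101.9] yfing [ 0.007  0.006 -1.   ] jawyaw -2.1 grip 60.0 F [ 0.3 -0.5  0.2] q [-0.74  0.39  0.26  2.03 -0.15  0.73 -0.43]
```

View pics/L3.png

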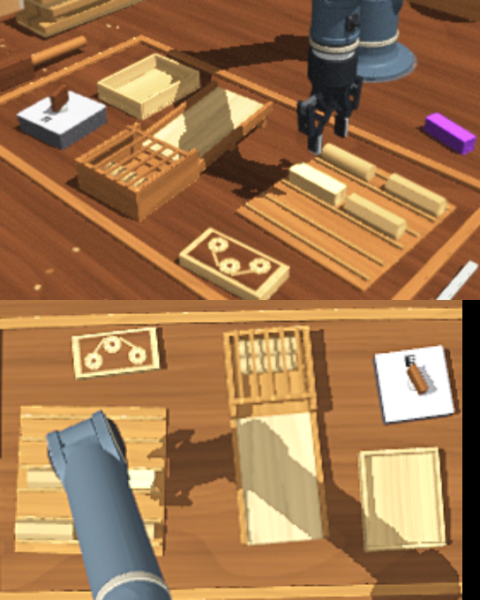

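The second round blank is in the catch too: two show behind the slats at (265,352), and the ramp is empty. Next is the square-looking middle-right blank.

Emit:
apply_moves --series '[[6,[0.8,-1.2,-3],0],[6,[0.8,-1.2,-6],0],[6,[0.8,-1.2,-8.5],0],[6,[0.8,-1.2,-8.7],0],[6,[0.8,-1.2,-8.7],0],[2,[0.8,-1.2,-8.7],0],[2,[0.8,-1.2,-8.7],0],[2,[0.8,-1.2,-8.7],0],[2,[0.8,-1.2,-8.7],0],[2,[0.8,-1.2,-8.7],0]]'

```text
clock: 10.28
ee_pos: [481.5, 219.7, 16.8]
tool_rot: [0.486, -0.509, 0.51, -0.494]
wrist_force: [-0.1, -1.6, 6.8]
grip_width: 29.4
```

Emit:
apply_moves --series '[[2,[0,0,0],0],[2,[0,0,4],0],[2,[0,0,8],0],[2,[-4.5,-27,9],5.4],[2,[-4.5,-27,9],5.4],[2,[-4.5,-27,9],5.4],[2,[-4.5,-27,9],5.4],[2,[-4.5,-27,9],5.4],[2,[-4.5,-27,9],5.4],[2,[-4.5,-27,9],5.4]]'

```text
clock: 11.12
ee_pos: [435.2, -54.5, 107.6]
tool_rot: [-0.508, 0.487, -0.488, 0.517]
wrist_force: [0.1, 0.7, -0.7]
grip_width: 29.5
```

Emit:
apply_moves --series '[[2,[-0.4,0.6,-2],0.4],[2,[-0.4,0.6,-4.5],0.4],[2,[-0.4,0.6,-5.7],0.4],[2,[-0.4,0.6,-6.4],0.4],[2,[-0.4,0.6,-6.4],0.4],[5,[-0.4,0.6,-6.4],0.4],[5,[-0.4,0.6,-6.4],0.4],[5,[-0.4,0.6,-6.4],0.4],[5,[-0.4,0.6,-2.4],0.4],[5,[-0.4,0.6,-0.4],0.4]]'

```text
clock: 11.95
ee_pos: [431.5, -48.8, 104.9]
tool_rot: [-0.51, 0.485, -0.486, 0.518]
wrist_force: [0.5, -0.6, -0.4]
grip_width: 50.4
```

Emit:
apply_moves --series '[[6,[0,12,1],0],[6,[0,12,1],0],[6,[0,12,1],0],[6,[0,12,1],0],[6,[0,12,1],0],[6,[0,12,1],0],[6,[0,12,1],0],[6,[0,12,1],0]]'

```text
clock: 12.62
ee_pos: [431.4, 69.7, 114.8]
tool_rot: [-0.51, 0.485, -0.487, 0.517]
wrist_force: [0.4, 0.0, -0.4]
grip_width: 60.3
```

```bash
python3 -c "
from h import *
st();look('4')"
```

```text
t 12.62 p [431.4  69.7 114.8] yfing [ 0.009  0.006 -1.   ] jawyaw 3.1 grip 60.3 F [ 0.4  0.  -0.4] q [-0.5   0.24  0.29  2.21 -0.11  0.69 -0.08]
```

View pics/L4.png

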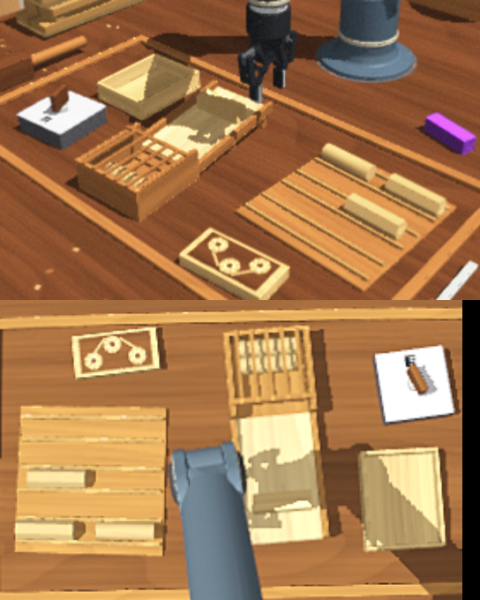

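The square blank stayed on the ramp near the top, at (285,497) in the lower view, so it has flats. I'll take it to the rework tray.

Emit:
apply_moves --series '[[6,[0,-11.8,0],0],[6,[0,-11.8,0],0],[6,[0,-11.8,0],0],[6,[0,-11.8,-3],0],[6,[0,-11.8,-6],0],[6,[0,-11.8,-7.3],0],[6,[0,-11.8,-7.3],0],[2,[0,-11.8,-7.3],0],[2,[0,-11.8,-7.3],0],[2,[0,-11.8,-7.3],0]]'

```text
clock: 13.55
ee_pos: [432.4, -48.2, 43.1]
tool_rot: [-0.509, 0.485, -0.488, 0.518]
wrist_force: [-1.7, -0.8, 0.9]
grip_width: 30.5
```

Emit:
apply_moves --series '[[2,[0,0,0],0],[2,[0,0,0],0],[2,[0,0,4],0],[2,[0,0,7],0],[2,[-3.6,-20.7,7],-1.4],[2,[-3.6,-20.7,7],-1.4],[2,[-3.6,-20.7,7],-1.4],[2,[-3.6,-20.7,7],-1.4],[2,[-3.6,-20.7,7],-1.4],[2,[-3.6,-20.7,7],-1.4]]'

```text
clock: 14.38
ee_pos: [394.6, -263.8, 114.5]
tool_rot: [-0.501, 0.492, -0.499, 0.508]
wrist_force: [1.0, -1.0, 0.6]
grip_width: 30.2
```

Emit:
apply_moves --series '[[2,[0,0.8,-3],0],[2,[0,0.8,-6],0],[2,[0,0.8,-8.5],0],[2,[0,0.8,-9.7],0],[2,[0,0.8,-9.7],0],[2,[0,0.8,-9.7],0],[4.2,[0,0.8,-9.7],0],[4.2,[0,0.8,-9.7],0],[4.2,[0,0.8,-5.7],0],[4.2,[0,0.8,-1.7],0]]'

```text
clock: 15.22
ee_pos: [393.3, -255.2, 97.5]
tool_rot: [-0.502, 0.493, -0.498, 0.507]
wrist_force: [0.9, -1.3, 0.6]
grip_width: 42.3
```

Emit:
apply_moves --series '[[5,[0,0,5],0],[6,[9,59.5,3],-3.5],[6,[9,59.5,3],-3.5],[6,[9,59.5,3],-3.5],[6,[9,59.5,3],-3.5],[6,[9,59.5,3],-3.5],[6,[9,59.5,3],-3.5],[6,[9,59.5,3],-3.5],[6,[9,59.5,3],-3.5],[6,[9,59.5,3],-3.5]]'

```text
clock: 16.05
ee_pos: [449.8, 117.9, 133.3]
tool_rot: [0.486, -0.508, 0.513, -0.493]
wrist_force: [1.2, -0.9, 0.5]
grip_width: 60.0
```

Emit:
apply_moves --series '[[6,[4,26,2],0],[6,[4,26,2],0],[6,[4,26,2],0],[6,[4,26,2],0],[6,[4,26,2],0],[6,[4,26,2],0]]'

```text
clock: 16.55
ee_pos: [487.4, 364.2, 153.6]
tool_rot: [0.485, -0.508, 0.513, -0.494]
wrist_force: [0.4, -0.7, 0.5]
grip_width: 59.7
```

```bash
python3 -c "
from h import *
st();look('5')"
```

```text
t 16.55 p [487.4 364.2 153.6] yfing [ 0.014  0.003 -1.   ] jawyaw -2.4 grip 59.7 F [ 0.4 -0.7  0.5] q [-0.89  0.43  0.23  1.8  -0.11  0.91 -0.65]
```

View pics/L5.png

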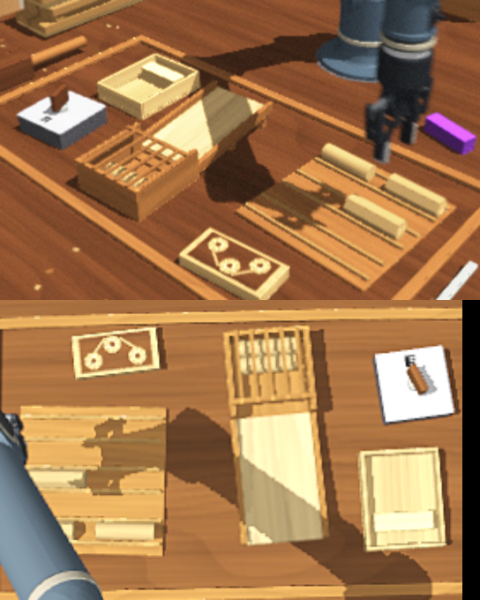

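The square blank lies in the tray at (404,520) and the ramp is clear. The middle-left, near-left and near-right blanks are unmoved in the rack. Next is the middle-left one.

Emit:
apply_moves --series '[[6,[-0.3,-2.7,-3],0],[6,[-0.3,-2.7,-7],0],[6,[-0.3,-2.7,-11],0],[6,[-0.3,-2.7,-13.8],0],[6,[-0.3,-2.7,-13.8],0],[6,[-0.3,-2.7,-13.8],0],[2,[-0.3,-2.7,-13.8],0],[2,[-0.3,-2.7,-13.8],0],[2,[-0.3,-2.7,-13.8],0],[2,[-0.3,-2.7,-13.8],0]]'

```text
clock: 17.48
ee_pos: [485.1, 345.5, 18.8]
tool_rot: [0.484, -0.506, 0.51, -0.5]
wrist_force: [-0.3, -1.0, 6.5]
grip_width: 32.6
```

Emit:
apply_moves --series '[[2,[0,0,0],0],[2,[0,0,0],0],[2,[0,0,4],0],[2,[0,0,8],0]]'

```text
clock: 17.82
ee_pos: [483.4, 344.3, 97.8]
tool_rot: [0.486, -0.506, 0.51, -0.498]
wrist_force: [1.2, 0.5, 0.6]
grip_width: 32.7
```

Emit:
apply_moves --series '[[2,[-5.2,-38.5,1],5.6],[2,[-5.2,-38.5,1],5.6],[2,[-5.2,-38.5,1],5.6],[2,[-5.2,-38.5,1],5.6],[2,[-5.2,-38.5,1],5.6],[2,[-5.2,-38.5,1],5.6],[2,[-5.2,-38.5,1],5.6],[2,[-5.2,-38.5,1],5.6],[2,[-5.2,-38.5,1],5.6],[2,[-5.2,-38.5,1],5.6]]'

```text
clock: 18.65
ee_pos: [430.1, -46.3, 108.6]
tool_rot: [-0.508, 0.483, -0.487, 0.52]
wrist_force: [0.1, 0.2, -0.8]
grip_width: 32.8
```

```bash
python3 -c "
from h import *
st()"
```

```text
t 18.65 p [430.1 -46.3 108.6] yfing [ 0.015  0.008 -1.   ] jawyaw 3.3 grip 32.8 F [ 0.1  0.2 -0.8] q [-0.24  0.24  0.3   2.23 -0.13  0.67  0.21]
```

Emit:
apply_moves --series '[[2,[0,0.5,-2],0],[2,[0,0.5,-4.5],0],[2,[0,0.5,-5.7],0],[2,[0,0.5,-6.3],0],[2,[0,0.5,-6.3],0],[5,[0,0.5,-6.3],0],[5,[0,0.5,-6.3],0],[5.5,[0,0.5,-6.3],0],[5.5,[0,0.5,-2.4],0],[5.5,[0,0.5,-0.4],0]]'

```text
clock: 19.48
ee_pos: [430.4, -41.6, 106.1]
tool_rot: [-0.508, 0.483, -0.487, 0.52]
wrist_force: [-0.1, 0.7, 0.5]
grip_width: 55.1
```

Emit:
apply_moves --series '[[6,[0,12,1],0],[6,[0,12,1],0],[6,[0,12,1],0],[6,[0,12,1],0],[6,[0,12,1],0],[6,[0,12,1],0],[6,[0,12,1],0],[6,[0,12,1],0]]'

```text
clock: 20.15
ee_pos: [430.3, 76.9, 116.0]
tool_rot: [-0.508, 0.484, -0.488, 0.519]
wrist_force: [-1.4, 0.5, -1.1]
grip_width: 60.1
```

```bash
python3 -c "
from h import *
st();look('6')"
```

```text
t 20.15 p [430.3  76.9 116. ] yfing [ 0.015  0.007 -1.   ] jawyaw 3.1 grip 60.1 F [-1.4  0.5 -1.1] q [-0.49  0.23  0.25  2.22 -0.1   0.69 -0.12]
```

View pics/L6.png

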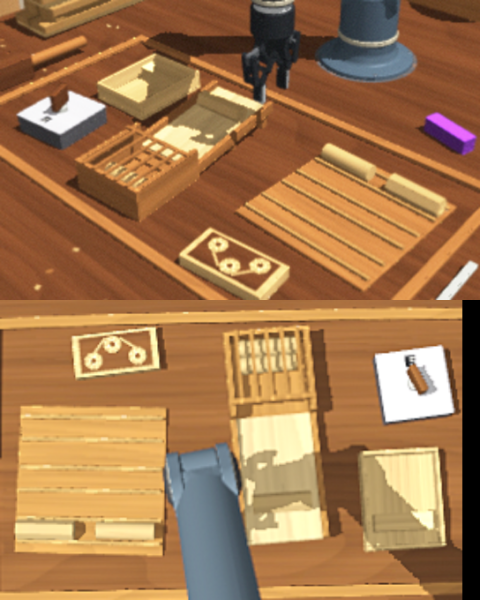

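The hex blank also stayed at the ramp top, at (285,497), so it has flats. It goes to the tray's far slot.

Emit:
apply_moves --series '[[6,[0,-12.4,0],0],[6,[0,-12.4,0],0],[6,[0,-12.4,0],0],[6,[0,-12.4,-3],0],[6,[0,-12.4,-6],0],[6,[0,-12.4,-7.3],0],[6,[0,-12.4,-7.3],0],[2,[0,-12.4,-7.3],0],[2,[0,-12.4,-7.3],0],[2,[0,-12.4,-7.3],0]]'

```text
clock: 21.08
ee_pos: [431.4, -47.0, 44.1]
tool_rot: [-0.507, 0.483, -0.489, 0.52]
wrist_force: [0.1, -0.7, 0.6]
grip_width: 32.5
```

Emit:
apply_moves --series '[[2,[0,0,0],0],[2,[0,0,0],0],[2,[0,0,4],0],[2,[0,0,7],0],[2,[3.8,-20.2,7],-1.4],[2,[3.8,-20.2,7],-1.4],[2,[3.8,-20.2,7],-1.4],[2,[3.8,-20.2,7],-1.4],[2,[3.8,-20.2,7],-1.4],[2,[3.8,-20.2,7],-1.4]]'

```text
clock: 21.92
ee_pos: [470.1, -258.3, 115.6]
tool_rot: [-0.5, 0.489, -0.5, 0.51]
wrist_force: [0.6, -0.8, -0.3]
grip_width: 32.7
```

Emit:
apply_moves --series '[[2,[-0.1,0.3,-3],0],[2,[-0.1,0.3,-6],0],[2,[-0.1,0.3,-8.5],0],[2,[-0.1,0.3,-9.7],0],[2,[-0.1,0.3,-9.7],0],[2,[-0.1,0.3,-9.7],0],[4.2,[-0.1,0.3,-9.7],0],[4.2,[-0.1,0.3,-9.7],0],[4.2,[-0.1,0.3,-5.7],0],[4.2,[-0.1,0.3,-1.7],0]]'

```text
clock: 22.75
ee_pos: [467.7, -254.4, 98.2]
tool_rot: [-0.501, 0.491, -0.499, 0.51]
wrist_force: [1.2, 0.5, -0.3]
grip_width: 41.8
```

Emit:
apply_moves --series '[[5,[0,0,5],0],[6,[-4,59,3],-3.5],[6,[-4,59,3],-3.5],[6,[-4,59,3],-3.5],[6,[-4,59,3],-3.5],[6,[-4,59,3],-3.5],[6,[-4,59,3],-3.5],[6,[-4,59,3],-3.5],[6,[-4,59,3],-3.5],[6,[-4,59,3],-3.5]]'

```text
clock: 23.58
ee_pos: [442.3, 121.8, 133.8]
tool_rot: [0.485, -0.505, 0.514, -0.495]
wrist_force: [1.5, -0.7, -0.1]
grip_width: 60.1
```

Emit:
apply_moves --series '[[6,[-4,26,-3],0],[6,[-4,26,-3],0],[6,[-4,26,-3],0],[6,[-4,26,-3],0],[6,[-4,26,-3],0],[6,[-4,26,-3],0],[6,[-4,26,-3],0]]'

```text
clock: 24.17
ee_pos: [400.0, 389.0, 104.3]
tool_rot: [0.485, -0.505, 0.511, -0.498]
wrist_force: [-0.4, 0.9, -0.6]
grip_width: 59.8
```

```bash
python3 -c "
from h import *
st();look('7')
# compare near-row blank region in scene with earlier pic
a=cv2.imread('pics/S6.png').astype(int);b=cv2.imread('pics/S7.png').astype(int)
for n,P in (('nl',[393,357,30]),('nr',[388,219,30]),('tray+',[469,-255,30]),('tray-',[395,-255,30])):
    u,v=w2px('scene',P)[0].astype(int); print(n,u,v,abs(a-b)[v-6:v+7,u-8:u+9].mean().round(1))
"
```

```text
t 24.17 p [400.  389.  104.3] yfing [ 0.02   0.006 -1.   ] jawyaw -1.9 grip 59.8 F [-0.4  0.9 -0.6] q [-1.    0.42  0.18  1.96 -0.09  0.75 -0.8 ]
nl 425 301 2.3
nr 380 279 23.8
tray+ 240 232 31.3
tray- 257 223 66.2
```

View pics/L7.png

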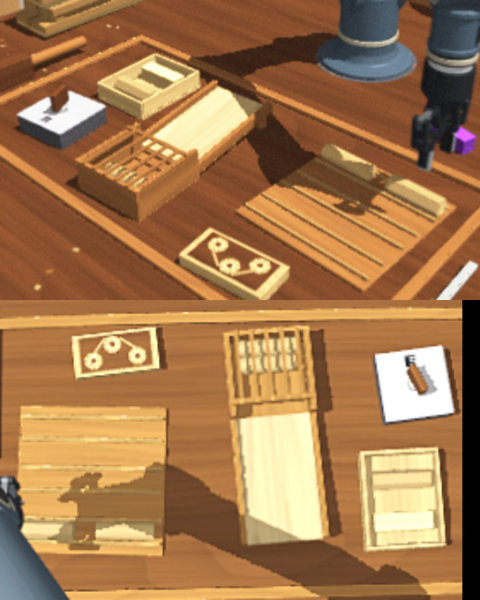

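The tray holds two, at (404,480) and (404,520). The change near the near-right blank was only the arm's shadow. Next is the near-left blank.

Emit:
apply_moves --series '[[6,[-0.5,-3.2,-2],0],[6,[-0.5,-3.2,-5],0],[6,[-0.5,-3.2,-8],0],[6,[-0.5,-3.2,-8.9],0],[6,[-0.5,-3.2,-8.9],0],[2,[-0.5,-3.2,-8.9],0],[2,[-0.5,-3.2,-8.9],0],[2,[-0.5,-3.2,-8.9],0],[2,[-0.5,-3.2,-8.9],0],[2,[-0.5,-3.2,-8.9],0]]'

```text
clock: 25.1
ee_pos: [396.8, 355.1, 17.0]
tool_rot: [0.484, -0.504, 0.512, -0.499]
wrist_force: [-0.2, -0.6, 7.5]
grip_width: 32.8
```

Emit:
apply_moves --series '[[2,[0,0,0],0],[2,[0,0,0],0],[2,[0,0,4],0],[2,[0,0,8],0]]'

```text
clock: 25.43
ee_pos: [395.2, 353.6, 95.8]
tool_rot: [0.487, -0.504, 0.512, -0.497]
wrist_force: [1.0, 2.1, 0.5]
grip_width: 32.8
```

Emit:
apply_moves --series '[[2,[7,-20,1],5.4],[2,[7,-20,1],5.4],[2,[7,-20,1],5.4],[2,[7,-20,1],5.4],[2,[3.6,-39.8,1],5.4],[2,[3.6,-39.8,1],5.4],[2,[3.6,-39.8,1],5.4],[2,[3.6,-39.8,1],5.4],[2,[3.6,-39.8,1],5.4],[2,[3.6,-39.8,1],5.4]]'

```text
clock: 26.27
ee_pos: [430.5, -47.1, 106.2]
tool_rot: [-0.51, 0.481, -0.489, 0.52]
wrist_force: [1.0, -0.1, -0.3]
grip_width: 32.9
```

```bash
python3 -c "
from h import *
st()"
```

```text
t 26.27 p [430.5 -47.1 106.2] yfing [ 0.019  0.002 -1.   ] jawyaw 3.4 grip 32.9 F [ 1.  -0.1 -0.3] q [-0.24  0.24  0.3   2.24 -0.12  0.66  0.2 ]
```

Emit:
apply_moves --series '[[2,[0,0,-2],0],[2,[0,0,-4.5],0],[2,[0,0,-5.7],0],[2,[0,0,-6.2],0],[2,[0,0,-6.2],0],[5,[0,0,-6.2],0],[5,[0,0,-6.2],0],[5.5,[0,0,-6.2],0],[5.5,[0,0,-2.4],0],[5.5,[0,0,-0.4],0]]'

```text
clock: 27.1
ee_pos: [430.8, -47.2, 103.6]
tool_rot: [-0.51, 0.48, -0.489, 0.52]
wrist_force: [0.6, -0.2, 1.0]
grip_width: 54.8
```

Emit:
apply_moves --series '[[6,[0,12,1],0],[6,[0,12,1],0],[6,[0,12,1],0],[6,[0,12,1],0],[6,[0,12,1],0],[6,[0,12,1],0],[6,[0,12,1],0],[6,[0,12,1],0]]'

```text
clock: 27.77
ee_pos: [430.8, 71.3, 113.5]
tool_rot: [-0.509, 0.481, -0.49, 0.519]
wrist_force: [-0.4, -0.8, 0.7]
grip_width: 59.7
```

```bash
python3 -c "
from h import *
st();look('8')
a=cv2.imread('pics/T6.png').astype(int);b=cv2.imread('pics/T8.png').astype(int);e=cv2.imread('pics/T4.png').astype(int)
for n,P in (('ramp',[431,-48,50]),('catch',[657,-34,30]),('trayc',[432,-255,20]),('nr',[388,219,30])):
    u,v=w2px('top',P)[0].astype(int); print(n,u,v,abs(a-b)[v-8:v+9,u-12:u+13].mean().round(1),abs(a-e)[v-8:v+9,u-12:u+13].mean().round(1))
"
```

```text
t 27.77 p [430.8  71.3 113.5] yfing [ 0.018  0.001 -1.   ] jawyaw 3.3 grip 59.7 F [-0.4 -0.8  0.7] q [-0.48  0.23  0.25  2.22 -0.09  0.68 -0.11]
ramp 354 242 4.8 16.4
catch 347 167 0.5 0.4
trayc 424 241 7.7 9.6
nr 263 259 0.4 0.3
```

The images show the hex still on the ramp (matching the previous hex view) and the catch unchanged, so this one has flats too. It goes into the middle of the tray.

Emit:
apply_moves --series '[[6,[0,-11.7,0],0],[6,[0,-11.7,0],0],[6,[0,-11.7,0],0],[6,[0,-11.7,-3],0],[6,[0,-11.7,-6],0],[6,[0,-11.7,-7.2],0],[6,[0,-11.7,-7.2],0],[2,[0,-11.7,-7.2],0],[2,[0,-11.7,-7.2],0],[2,[0,-11.7,-7.2],0]]'

```text
clock: 28.7
ee_pos: [431.7, -45.7, 42.6]
tool_rot: [-0.509, 0.481, -0.49, 0.519]
wrist_force: [-0.4, 0.1, -0.3]
grip_width: 32.4
```

Emit:
apply_moves --series '[[2,[0,0,0],0],[2,[0,0,0],0],[2,[0,0,4],0],[2,[0,0,7],0],[2,[-0.1,-20.5,7],-1.4],[2,[-0.1,-20.5,7],-1.4],[2,[-0.1,-20.5,7],-1.4],[2,[-0.1,-20.5,7],-1.4],[2,[-0.1,-20.5,7],-1.4],[2,[-0.1,-20.5,7],-1.4]]'

```text
clock: 29.53
ee_pos: [430.1, -259.6, 114.0]
tool_rot: [-0.501, 0.487, -0.502, 0.51]
wrist_force: [0.8, -1.2, -0.5]
grip_width: 32.5
```

Emit:
apply_moves --series '[[2,[0.1,0.5,-3],0],[2,[0.1,0.5,-6],0],[2,[0.1,0.5,-7.7],0],[2,[0.1,0.5,-7.7],0],[2,[0.1,0.5,-7.7],0],[4.6,[0.1,0.5,-7.7],0],[4.6,[0.1,0.5,-7.7],0],[4.6,[0.1,0.5,-7.7],0],[4.6,[0.1,0.5,-4.7],0],[4.6,[0.1,0.5,-0.7],0]]'

```text
clock: 30.37
ee_pos: [428.7, -253.2, 105.4]
tool_rot: [-0.502, 0.489, -0.5, 0.509]
wrist_force: [1.9, 0.2, 0.1]
grip_width: 46.2
```

Emit:
apply_moves --series '[[5,[0,0,3],0],[6,[6,30,3],-3.5],[6,[6,30,3],-3.5],[6,[6,30,3],-3.5],[6,[6,30,3],-3.5],[6,[6,30,3],-3.5],[6,[6,30,3],-3.5],[6,[6,30,3],-3.5],[6,[-4,47.3,2],-3.5],[6,[-4,47.3,0],-3.5]]'

```text
clock: 31.2
ee_pos: [448.7, 108.7, 127.6]
tool_rot: [0.486, -0.504, 0.515, -0.494]
wrist_force: [-0.5, 0.4, -0.7]
grip_width: 60.2
```

Emit:
apply_moves --series '[[6,[-7,13,0],0],[6,[-7,13,0],0],[6,[-7,13,0],0],[6,[-7,13,0],0],[6,[-7,13,0],0]]'

```text
clock: 31.62
ee_pos: [375.8, 244.1, 127.9]
tool_rot: [0.488, -0.502, 0.512, -0.498]
wrist_force: [0.6, -0.8, 0.2]
grip_width: 59.9
```

```bash
python3 -c "
from h import *
st();look('9')"
```

```text
t 31.62 p [375.8 244.1 127.9] yfing [ 0.02 -0.   -1.  ] jawyaw -1.7 grip 59.9 F [ 0.6 -0.8  0.2] q [-0.86  0.23  0.21  2.18 -0.05  0.72 -0.65]
```

View pics/L9.png

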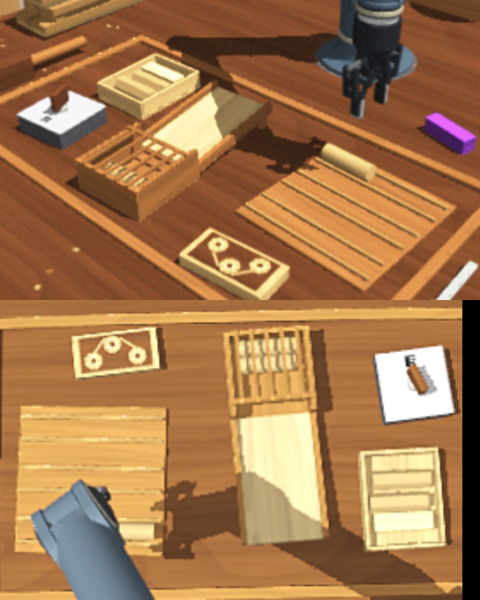

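Three now lie side by side in the tray, at (404,477), (404,500) and (404,521). The last blank is still in the near-right slot.

Emit:
apply_moves --series '[[6,[1.4,-2.3,-2],0],[6,[1.4,-2.3,-5],0],[6,[1.4,-2.3,-8.5],0],[6,[1.4,-2.3,-11.3],0],[6,[1.4,-2.3,-11.3],0],[6,[1.4,-2.3,-11.3],0],[2,[1.4,-2.3,-11.3],0],[2,[1.4,-2.3,-11.3],0],[2,[1.4,-2.3,-11.3],0],[2,[1.4,-2.3,-11.3],0]]'

```text
clock: 32.55
ee_pos: [393.4, 216.8, 16.6]
tool_rot: [0.485, -0.503, 0.515, -0.496]
wrist_force: [-0.5, -1.0, 8.4]
grip_width: 28.8
```

Emit:
apply_moves --series '[[2,[0,0,0],0],[2,[0,0,0],0],[2,[0,0,4],0],[2,[0,0,8],0]]'

```text
clock: 32.88
ee_pos: [391.7, 215.6, 95.6]
tool_rot: [0.488, -0.503, 0.515, -0.494]
wrist_force: [0.6, 1.4, 0.2]
grip_width: 28.6
```

Emit:
apply_moves --series '[[2,[7,-12,1],5.2],[2,[7,-12,1],5.2],[2,[7,-12,1],5.2],[2,[3.9,-26.4,1],5.2],[2,[3.9,-26.4,1],5.2],[2,[3.9,-26.4,1],5.2],[2,[3.9,-26.4,1],5.2],[2,[3.9,-26.4,1],5.2],[2,[3.9,-26.4,1],5.2],[2,[3.9,-26.4,1],5.2]]'

```text
clock: 33.72
ee_pos: [430.9, -47.7, 105.8]
tool_rot: [-0.51, 0.48, -0.492, 0.517]
wrist_force: [0.2, 0.2, -0.8]
grip_width: 28.6
```

```bash
python3 -c "
from h import *
st()"
```

```text
t 33.72 p [430.9 -47.7 105.8] yfing [ 0.019 -0.003 -1.   ] jawyaw 3.1 grip 28.6 F [ 0.2  0.2 -0.8] q [-0.27  0.25  0.32  2.24 -0.12  0.65  0.2 ]
```

Emit:
apply_moves --series '[[2,[0,-0.2,-2],0],[2,[0,-0.2,-4.5],0],[2,[0,-0.2,-5.7],0],[2,[0,-0.2,-6.2],0],[2,[0,-0.2,-6.2],0],[6,[0,-0.2,-6.2],0],[6,[0,-0.2,-6.2],0],[7,[0,-0.2,-6.2],0],[7,[0,-0.2,-2.4],0],[7,[0,-0.2,1],0]]'

```text
clock: 34.55
ee_pos: [429.6, -49.7, 115.7]
tool_rot: [-0.511, 0.481, -0.491, 0.516]
wrist_force: [0.9, 0.2, 1.1]
grip_width: 69.7
```

Emit:
apply_moves --series '[[6,[0,15,1],0],[6,[0,15,1],0],[6,[0,15,1],0],[6,[0,15,1],0],[6,[0,15,1],0],[6,[0,15,1],0],[6,[0,15,1],0],[6,[0,15,1],0],[6,[0,15,1],0],[6,[0,15,1],0]]'

```text
clock: 35.38
ee_pos: [429.7, 99.1, 125.7]
tool_rot: [-0.511, 0.482, -0.492, 0.515]
wrist_force: [-0.2, 0.1, 0.2]
grip_width: 60.0
```

```bash
python3 - <<'E'
from h import *
st();look('10')
L=cv2.imread('pics/L10.png'); t=cv2.imread('pics/T10.png'); s=cv2.imread('pics/S10.png')
print(w2px('top',[[631,-285,39],[671,-280,39]]).round(),w2px('scene',[[631,-285,39],[671,-280,39]]).round())
a=cv2.resize(t[145:205,400:465],(312,288),interpolation=cv2.INTER_CUBIC)
b=cv2.resize(s[225:285,155:225],(312,288),interpolation=cv2.INTER_CUBIC)
c=np.zeros((600,792,3),np.uint8); c[:,:480]=L; c[:288,480:]=a; c[300:588,480:]=b
cv2.imwrite('pics/M10.png',c)
E
```

```text
t 35.38 p [429.7  99.1 125.7] yfing [ 0.014 -0.005 -1.   ] jawyaw 3.0 grip 60.0 F [-0.2  0.1  0.2] q [-0.56  0.22  0.26  2.2  -0.07  0.72 -0.19]
[[432. 174.]
 [430. 161.]] [[191. 247.]
 [180. 253.]]
```

View pics/M10.png

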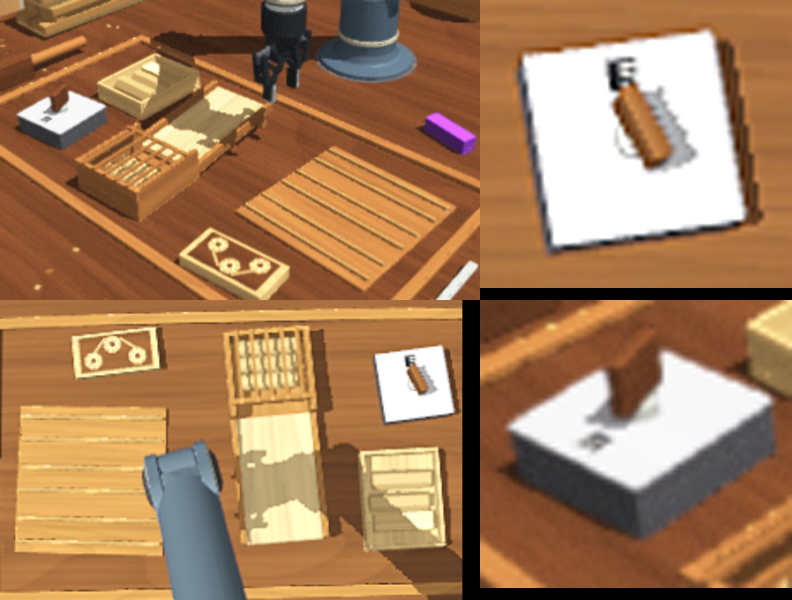

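The last blank rolled into the catch, which now holds three at (268,360). The rack and ramp are empty and the tray holds three. The target is therefore 3, a drum angle of 1.8 rad. The bar angle repeats every π, so I need to read the window closely.

```bash
python3 - <<'E'
from h import *
A={}
for n in('top','scene'):
    A[n]=np.mean([capture(n).astype(float) for _ in range(4)],0)[...,::-1]
np.savez('dial.npz',**A)
a=cv2.resize(A['top'][148:202,405:460],(440,432),interpolation=cv2.INTER_CUBIC)
wt=cv2.resize(A['top'][150:172,418:442],(360,330),interpolation=cv2.INTER_CUBIC)
ws=cv2.resize(A['scene'][242:264,168:192],(360,330),interpolation=cv2.INTER_CUBIC)
c=np.zeros((600,800,3)); c[:432,:440]=a; c[:330-60,440:]=wt[:270]; c[270:600,440:]=ws
cv2.imwrite('pics/d1.png',np.clip(c,0,255))
f=lambda L:np.array(L,float)/4.8+[400,145]
p=px2w('top',f([(40,55),(233,30),(265,217),(70,250)]),39); print(p.round(0))
E
```

```text
[[ 686. -216.   39.]
 [ 700. -339.   39.]
 [ 581. -352.   39.]
 [ 562. -229.   39.]][ WARN:0@9.227] global loadsave.cpp:1063 imwrite_ Unsupported depth image for selected encoder is fallbacked to CV_8U.
```

View pics/d1.png

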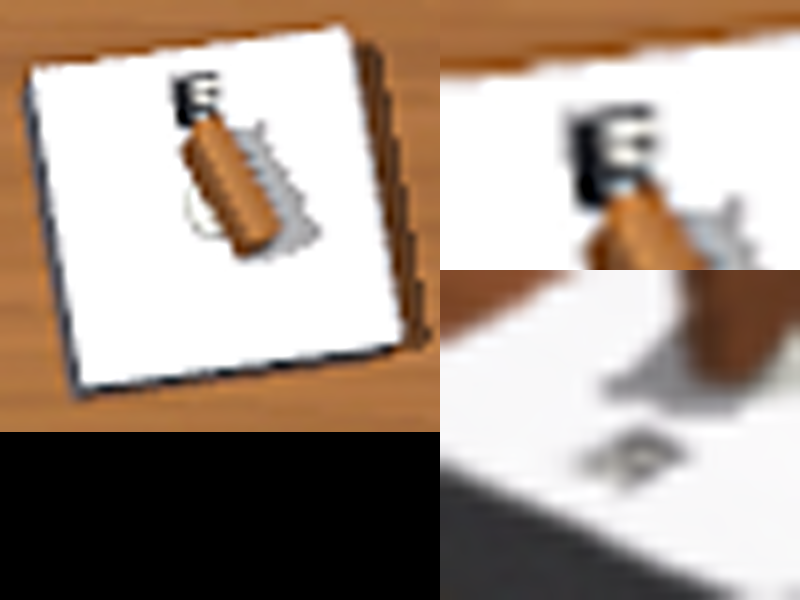

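The digit fills the right half of the window and the left half is black. That fits a 6 about 0.15 rad short of centre, so θ ≈ 3.44, as the bar angle allows. At 0.3 the window would show two cut-off digits instead. I need about −94° to reach 1.8, and the final jaw yaw should be the housing yaw + 13.1° (mod 180).

Emit:
apply_moves --series '[[6,[2,-10,6],-20],[6,[20.2,-38.4,7],-69.4],[6,[20.2,-38.4,7],-69.4],[6,[20.2,-38.4,7],-69.4],[6,[20.2,-38.4,7],-69.4],[6,[20.2,-38.4,7],-69.4],[6,[20.2,-38.4,7],-69.4],[6,[20.2,-38.4,7],-69.4],[6,[20.2,-38.4,7],-69.4],[6,[20.2,-38.4,7],-69.4]]'

```text
clock: 36.72
ee_pos: [619.1, -261.2, 192.4]
tool_rot: [0.145, -0.687, 0.698, -0.143]
wrist_force: [0.2, 0.2, -0.1]
grip_width: 60.0
```

```bash
python3 -c "
from h import *
st()
p=px2w('top',np.array([[230,185],[200,125],[257,248],[190,145],[222,117]])/8+[405,148],86);print(p.round(0))"
```

```text
t 36.72 p [ 619.1 -261.2  192.4] yfing [ 0.001 -0.015 -1.   ] jawyaw -66.5 grip 60.0 F [ 0.2  0.2 -0.1] q [-0.09  0.55  0.63  1.62 -0.34  1.08 -0.54]
[[ 629. -281.   86.]
 [ 652. -272.   86.]
 [ 606. -290.   86.]
 [ 644. -267.   86.]
 [ 654. -280.   86.]]
```

Emit:
apply_moves --series '[[5,[1.2,-2.2,0],-0.8],[5,[1.2,-2.2,-4],-0.8],[5,[1.2,-2.2,-8],-0.8],[5,[1.2,-2.2,-12],-0.8],[5,[1.2,-2.2,-13.6],-0.8],[5,[1.2,-2.2,-13.6],-0.8],[5,[1.2,-2.2,-13.6],-0.8]]'

```text
clock: 37.3
ee_pos: [630.9, -283.0, 55.6]
tool_rot: [0.141, -0.688, 0.698, -0.138]
wrist_force: [0.4, -0.5, 0.1]
grip_width: 50.1
```

Emit:
apply_moves --series '[[0.5,[0,0,0],0],[0.5,[0,0,0],0],[0.5,[0,0,0],0],[0.5,[0,0,0],0],[0.5,[0,0,0],0],[0.5,[0,0,0],0],[0.5,[0,0,0],0]]' --newtons 40

```text
clock: 37.88
ee_pos: [632.3, -284.4, 58.0]
tool_rot: [0.139, -0.687, 0.699, -0.139]
wrist_force: [0.9, -2.7, 7.4]
grip_width: 13.0
```

```bash
python3 -c "
from h import *
o=st();print(o['torque'].round(2))"
```

```text
t 37.88 p [ 632.3 -284.4   58. ] yfing [ 0.003 -0.017 -1.   ] jawyaw -67.3 grip 13.0 F [ 0.9 -2.7  7.4] q [-0.    0.72  0.55  1.66 -0.45  0.88 -0.46]
[ 0.12 -0.06  0.05]
```

Emit:
apply_moves --series '[[0.5,[0,0,0],-5],[0.5,[0,0,0],-11],[0.5,[0,0,0],-17],[0.5,[0,0,0],-23],[0.5,[0,0,0],-29],[0.5,[0,0,0],-35],[0.5,[0,0,0],-40],[0.5,[0,0,0],-40]]'

```text
clock: 38.55
ee_pos: [632.0, -282.6, 58.0]
tool_rot: [-0.104, -0.694, 0.703, 0.11]
wrist_force: [-2.7, 2.5, 3.1]
grip_width: 13.6
```

```bash
python3 -c "
from h import *
o=st();print(o['torque'].round(2))"
```

```text
t 38.55 p [ 632.  -282.6   58. ] yfing [-0.01  -0.011 -1.   ] jawyaw -107.4 grip 13.6 F [-2.7  2.5  3.1] q [-0.11  0.78  0.73  1.66 -0.6   0.94 -1.04]
[ 1.08  0.04 -0.08]
```

It turned 40° freely with only about 0.08 N m, well past where a θ = 0.3 start would have hit the stop. That confirms θ was about 3.44. I'll continue to −160.4°.

Emit:
apply_moves --series '[[0.5,[0,0,0],-6],[0.5,[0,0,0],-12],[0.5,[0,0,0],-18],[0.5,[0,0,0],-24],[0.5,[0,0,0],-30],[0.5,[0,0,0],-36],[0.5,[0,0,0],-42],[0.5,[0,0,0],-48],[0.5,[0,0,0],-53],[0.5,[0,0,0],-53]]'

```text
clock: 39.38
ee_pos: [633.5, -280.6, 58.0]
tool_rot: [-0.402, -0.576, 0.58, 0.412]
wrist_force: [1.6, 4.6, 2.1]
grip_width: 13.5
```

```bash
python3 -c "
from h import *
o=st();print(o['torque'].round(2))"
```

```text
t 39.38 p [ 633.5 -280.6   58. ] yfing [-0.013  0.003 -1.   ] jawyaw -160.3 grip 13.5 F [1.6 4.6 2.1] q [-0.21  0.88  0.94  1.66 -0.79  1.05 -1.82]
[ 0.81 -0.74 -0.07]
```

Release the knob, rise straight up and move back for a check.

Emit:
apply_moves --series '[[5,[0,0,0],0],[5,[0,0,0],0],[5,[0,0,0],0],[5,[0,0,4],0],[5,[0,0,8],0],[5,[0,0,12],0],[5,[-10,30,16],30],[5,[-10,30,16],30],[5,[-10,30,16],30],[5,[-10,30,16],30]]'

```text
clock: 40.22
ee_pos: [580.0, -123.2, 199.1]
tool_rot: [-0.245, -0.659, 0.665, 0.253]
wrist_force: [0.7, 1.3, -0.2]
grip_width: 50.3
```

Emit:
apply_moves --series '[[5,[-8,25,0],40],[5,[-8,25,0],40],[5,[-8,25,0],40],[5,[-8,25,0],40],[5,[-8,25,0],40],[5,[-8,25,0],40],[5,[-8,25,0],40],[5,[-8,25,0],40]]'

```text
clock: 40.88
ee_pos: [498.4, 131.1, 198.7]
tool_rot: [-0.002, -0.703, 0.711, 0.008]
wrist_force: [0.2, 0.2, 0.4]
grip_width: 50.4
```

```bash
python3 - <<'E'
from h import *
st();look('11')
A={n:np.mean([capture(n).astype(float) for _ in range(4)],0)[...,::-1] for n in('top','scene')}
L=cv2.imread('pics/L11.png')
c=np.zeros((600,800,3)); c[:,:480]=L
c[:300,480:]=cv2.resize(A['top'][150:180,416:448],(320,300),interpolation=cv2.INTER_CUBIC)
c[300:,480:]=cv2.resize(A['scene'][237:267,164:196],(320,300),interpolation=cv2.INTER_CUBIC)
cv2.imwrite('pics/d2.png',np.clip(c,0,255).astype(np.uint8))
w=np.array([[x,y] for x in(29.5,50.5) for y in(-10,10)]); r=np.radians(6.5); R=np.array([[np.cos(r),-np.sin(r)],[np.sin(r),np.cos(r)]])
W=np.c_[w@R.T+[631.5,-284],np.full(4,39)]
print('window corners in view px',((w2px('top',W)-[416,150])*10+[485,5]).round())
E
```

```text
t 40.88 p [498.4 131.1 198.7] yfing [-0.009 -0.01  -1.   ] jawyaw -90.8 grip 50.4 F [0.2 0.2 0.4] q [-1.07  0.34  0.92  1.98 -0.31  0.99 -1.59]
window corners in view px [[659. 144.]
 [594. 152.]
 [648.  76.]
 [582.  84.]]
```

View pics/d2.png

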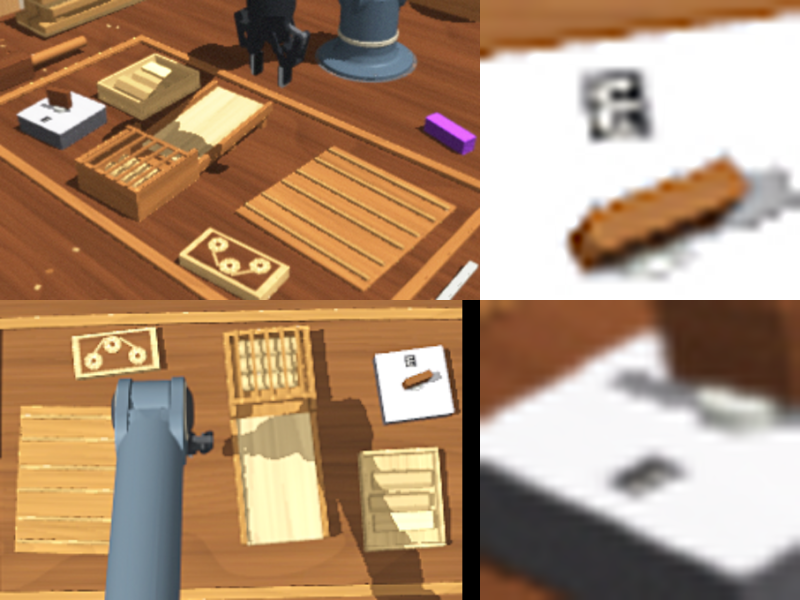

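The bar now lies across the housing and one digit sits centred in the window, at (617,108) in the zoom. At this bar angle only θ ≈ 1.8 lies within the stops. I'll check numerically.

```bash
python3 - <<'E'
from h import *
t=np.mean([capture('top').astype(float) for _ in range(4)],0)
# brown bar mask near the dial
y0,x0=150,405; c=t[y0:200,x0:460]
m=(c[...,0]-c[...,2]>60)
yy,xx=np.nonzero(m); k=(yy>8)&(yy<40)&(xx>8)&(xx<45)
p=px2w('top',np.c_[xx[k]+x0,yy[k]+y0],80)[:,:2]
d=cv2.fitLine(p.astype(np.float32),cv2.DIST_L2,0,.01,.01).ravel()
print('bar n',k.sum(),'yaw',np.degrees(np.arctan2(d[1],d[0])).round(1)%180,'centre',p.mean(0).round(0),'expect ~109.6')
g=t[156:166,423:434].mean(2); print(g.round(0).astype(int))
E
```

```text
bar n 77 yaw 112.0 centre [ 632. -281.] expect ~109.6
[[255 255 255 255 255 255 255 255 255 255 255]
 [255 255 255 199 183 145 116 118 104 218 255]
 [255 255 255 156 133 185 211 228  79 196 255]
 [255 255 255 161 174 229  64  71  22 180 255]
 [255 255 255 155  96 194 194 202 169 147 247]
 [255 255 255 215 143 252 132 108  37 124 241]
 [255 255 255 255 115 232 136 178  91  89 227]
 [255 255 255 255  76 122 179 181 165 133 227]
 [255 255 255 255 234 253 255 255 255 255 255]
 [255 255 255 255 255 255 255 255 255 255 255]]
```

```bash
python3 -c "
from h import *
st(); print(job_done())"
```

```text
t 41.58 p [500.1 126.7 199. ] yfing [-0.008 -0.012 -1.   ] jawyaw -91.3 grip 50.1 F [-0.1  0.5 -0.7] q [-1.07  0.34  0.92  1.98 -0.31  0.99 -1.59]
the job is handed in; nothing more can be done
None
```

All six blanks are sorted, the dial is set to 3, and the job was handed in at about 42 s of the 210 s allowed.

- **Sorting:** I tried each blank on the ramp. Three round ones rolled into the catch tray. The other three, one square and two that look six-sided, stayed where they were laid and went into the rework tray.
- **Dial:** I turned the knob about −93°, from roughly 3.44 rad to about 1.8 rad, which is the number 3. It turned freely and did not reach a stop. At this bar angle, 1.8 rad is the only setting between the stops.
- **Last checks:** The final picture shows three blanks in each tray, and the rack and ramp empty. The panel and the parts of the mallet and chisel in view look as they did at the start. The arm was clear of everything, about 200 mm above the bench.
- **What disagreed or was uncertain:**
  - A rough image fit put the knob bar at 112°, against the 109.6° planned and the 109.7° implied by the gripper angle when I let go. That is at most about 0.04 rad, and the digit looks centred to within about 1.5 mm.
  - The digit was too coarse in the picture to read reliably. The number rests on the angle rather than on reading it.

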